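# Getting a guest started on a mug of tea: shut the kettle, point out the tea and the mug

### The job

A guest who does not know this kitchen wants to make tea, and the kettle has just been filled: gently press its open lid fully shut, leaving the kettle on its base. Then show the guest what to use without touching it: point down with the fingertips from just above (a few centimetres) at the wooden knob of the tea caddy, the taller of the two blue caddies, and stay there for two seconds; then point in the same way at the middle of the mug that stands right way up, and finish there, still pointing. Do not point at the sugar caddy or the upside-down mug, and do not touch or shift caddies, mugs or teaspoon.

Things in the scene. Friction and masses are not known exactly. Their poses are not given: they have to be found in the camera images.
- kettle: Lime-green cordless kettle, 156 x 207 x 248 mm with the lid shut, loose, about 1.2 kg, standing on its round power base (19 mm high). Origin: centre of its underside. Its z axis is up; its loop handle stands out to its own -y (to 103 mm from the axis), the spout to its own +y (to 103 mm). Its rim is 225 mm above the origin.
- kettle_lid (a joint): Angle of the kettle's lid, rad: 0 = shut, about 1 = wide open. The hinge lies along the kettle's own x at the handle side, 44 mm from the axis towards -y and 231 mm above the kettle's origin; opening lifts the lid's edge on the spout side. It has light friction and stays where it is left. A push down of a few newtons from above on the lid's outer face, well away from the hinge, closes it.
- lid_middle (a point): Point on the outer (upper) face of the lid, in its middle, 65 mm from the hinge. Its axes are those of the kettle turned with the lid: z is the outer face's normal, y runs from the hinge to the free edge (124 mm from the hinge). The face slopes as the lid stands; shut, this point is 247 mm above the kettle's origin.
- tea_caddy: Tea caddy: blue square canister with a wooden lid, 100 x 100 mm, 135 mm high over its knob, loose. Taller of the two. Origin: centre of its underside, z up.
- tea_caddy_knob (a point): Top of the round wooden knob (20 mm across, 18 mm high) in the middle of the tea caddy's lid, 135 mm above the worktop.
- sugar_caddy: Sugar caddy: the same in blue and wood but smaller, 94 x 94 mm, 120 mm high over its knob, loose. Origin: centre of its underside, z up.
- sugar_caddy_knob (a point): Top of the sugar caddy's knob, 120 mm above the worktop.
- mug: Purple and white mug standing right way up, open at the top, 84 mm across, 105 mm high, loose; handle towards its own -y. Origin: underside, 13 mm off the mug's axis towards the handle; z up.
- mug_mouth (a point): Centre of the upright mug's open mouth, level with its rim, 105 mm above the worktop.
- washed_mug: The twin of that mug, washed and left upside down to drain: its bottom is on top, 105 mm above the worktop. Origin in its (upper) bottom face; its z axis points down.
- washed_mug_base (a point): Centre of the upside-down mug's bottom face, which is on top, 105 mm above the worktop.
- teaspoon: Steel teaspoon, 132 x 26 x 9 mm, lying on the worktop. Origin: centre of its underside.
Things that resemble listed ones, but are neither listed nor needed, are in the scene too. What is shaped like the mug but green is not meant.

How it is judged:
On the way, in this order (a step that is already met when the one before it is completed fails the run):
1. the kettle's lid has been pressed shut (value of joint kettle_lid below 0.06 rad), for 0.3 s.
2. the fingertips point at the tea caddy's knob from just above and dwell there (value of joint kettle_lid below 0.06 rad and horizontal distance between the grasp point and tea_caddy_knob below 0.035 m and z of the grasp point in the frame of tea_caddy_knob between 0.02 and 0.1 m), for 1.5 s.
At the end, for the whole second after the job is handed in: Lid shut (0.06 rad); kettle upright, within 30 mm of its place; caddies, mugs and spoon within 10 mm of theirs; the grasp point still over the upright mug: within 35 mm of its mouth sideways, 20 to 100 mm above the rim (value of joint kettle_lid below 0.06 rad and angle between kettle's own z axis and vertical below 0.05 rad and distance of kettle from where it was at the start of the episode below 0.03 m and horizontal distance between the grasp point and mug_mouth below 0.035 m and z of the grasp point in the frame of mug_mouth between 0.02 and 0.1 m and distance of each of tea_caddy, sugar_caddy, mug, washed_mug, teaspoon from where it was at the start of the episode below 0.01 m and linear speed of kettle below 0.02 m/s); the robot touches nothing.
It fails at once if a caddy, a mug or the teaspoon was touched by the robot, or moved more than 10 mm (contact force between any of the fingers, the arm and tea_caddy above 0.4 N or contact force between any of the fingers, the arm and sugar_caddy above 0.4 N or contact force between any of the fingers, the arm and mug above 0.4 N or contact force between any of the fingers, the arm and washed_mug above 0.4 N or contact force between any of the fingers, the arm and teaspoon above 0.4 N or distance of any of tea_caddy, sugar_caddy, mug, washed_mug, teaspoon from where it was at the start of the episode above 0.01 m).
It fails at once if the robot pointed at the sugar caddy (grasp point within 30 mm sideways and 100 mm above its knob) (horizontal distance between the grasp point and sugar_caddy_knob below 0.03 m and z of the grasp point in the frame of sugar_caddy_knob between 0 and 0.1 m).
It fails at once if the robot pointed at the upside-down mug (grasp point within 30 mm sideways and 100 mm above it) (horizontal distance between the grasp point and washed_mug_base below 0.03 m and distance between the grasp point and washed_mug_base below 0.1 m).
It fails at once if the kettle was lifted, tipped or shoved off its place (distance of kettle from where it was at the start of the episode above 0.03 m or angle between kettle's own z axis and vertical above 0.15 rad).
It fails at once if the kettle was pressed with more than 40 N (contact force between any of the fingers, the arm and kettle above 40 N).
It also fails if it takes over 64 s, if anything falls off the work surface, if the arm or the gripper's body presses on something with over 40 N, if the wrist force passes 120 N, or if a joint passes its speed limit or range.

### The arm

A 7-joint arm with a two-finger parallel gripper is mounted at the origin on a cart in front of the work surface, level with it; the furniture and walls round the work are solid. World frame = base frame: x ahead of the robot, y to its left, z up, the work surface at z = 0. Lengths are in m, angles in rad, forces in N, time in s.
With the tool pointing down it reaches from about 0.4 to 0.925 m from the base axis. Payload 4.1 kg.
Tool frame: the origin (TCP) lies midway between the tips of the shut fingers; the grasp point (between the pads) lies 19 mm behind it; z points along the fingers, y is the line along which they close (so a half turn about z gives the same grasp; the last joint's range is limited). The gripper opens to 85 mm and grips with 20 to 120 N. Pads are 22 mm wide; open, the fingers measure 114 mm over their backs; the gripper's body (76 mm by 85 mm) begins 54 mm behind the grasp point. The pads swing forward as they close: fully open they stand 13 mm farther back than shut.
Start: joints at [1.062, 0.398, 0.045, 1.537, -0.019, 1.207, -0.051], TCP at [0.259, -0.596, 0.231] pointing down, gripper open.
Joint ranges: [-2.82, 2.82], [-0.49, 2.23], [-1.37, 1.46], [0, 2.46], [-1.36, 4.5], [0.23, 2], [-2.94, 2.94]. Speed limits (rad/s): [2.57, 2.57, 3.14, 3.14, 3.14, 3.14, 3.14].

### API

Orientations are given as a unit quaternion [w, x, y, z].
In Python, from rig import get_state, eyes, bot gives the robot as it stands. The module is installed in compiled form; this text tells all that it offers.
- The arm moves only by the tool drive_tool, never from a script. Its argument "steps" is a list of rows, each a list of 3 entries, a list of its own where there are three numbers: the shift along the tool's x, y, z in mm, then the turn, a rotation vector about the tool's x, y, z in rad, then the closure in counts, from 0 (fully open) to 255 (shut). A call has 1 to 12 rows; each row shifts and turns the commanded pose from where the row before left it, along the tool's axes as they then stand; what a row does not reach is not made up. A row lasts 1/12 s, in which the tool goes at most 41.7 mm and 7.16 degrees, less where a joint would pass 70% of its speed; a pose out of reach is approached as far as the arm can. A call is refused whole if a number of a shift passes 41.7 or a number of a turn 0.125, either way. A call with a gripper value outside its range is refused whole. The fingers move at their own pace and stop on an object; "grip_force" is the grip in N (left out, the last holds). Time passes only in rows, so rows that do not move let the fingers close. It gives the time, the measured TCP pose, the force, the opening and the grip force at its end, in the units of the state.
- get_state(): the state, without advancing time (a new reading comes with each control period).
- eyes.get_image(name): name is "scene" or "top"; returns a dict with "pixels" (384x512x3 uint8, blue, green, red), "fx", "fy", "cx", "cy" (pixels), "position" and "orientation" of the camera in the world. Camera axes: x right, y up, looking along -z (the intrinsics and any distortion apply to the point x, -y, -z); pixel columns grow to the right and rows downward; lengths in m; the calibration is good to about 2 mm. A picture is of the moment at which its call begins. There is no depth.
- bot.hand_in(): hands the job in; it is judged then, once.
The state is a dict: "clock": time; "joint_pos": joint angles; "joint_velocities": joint speeds; "joint_efforts": joint torques, N m; "eef_pos": TCP position; "tool_rot": TCP orientation; "ft_force": force on the tool from outside, world axes, zero at the start; "torque": the same for the moment, N m; "gripper_width": finger opening in m; "finger_force": force on a finger pad.
Only numpy, scipy, OpenCV 4.12 (cv2) and the standard library are available. Lean on these libraries where they do the work, as an engineer would, in place of code of your own. Each camera call takes 0.05 s, during which the arm holds its last target. There are 200 camera calls.

## Working session

There is one attempt and no reset: what is moved stays moved. The work goes in short steps, Python scripts to look and compute and a tool call to move; the robot and the scene stay as the last step left them, time stands still between calls to the robot, and variables do not carry over. Pictures are saved under pics/ and viewed, at most 10 in all, crops included, and the job is handed in when it is done.

Besides the shell and the picture viewer there is one more tool, called after "Emit:" by a JSON object that holds its "fn" and its "kwargs". drive_tool: Moves the arm, as the interface text tells. Its arguments: {"type":"object","properties":{"steps":{"type":"array","items":{"type":"array"}},"grip_force":{"type":"number"}},"required":["steps"]}

```bash
mkdir -p pics; python3 - <<'E'
from rig import get_state, eyes, bot
import cv2,pickle
s=get_state();print({k:s[k] for k in("clock","eef_pos","tool_rot","ft_force")})
for n in("scene","top"):
    d=eyes.get_image(n);pickle.dump(d,open(n+".pkl","wb"));cv2.imwrite(f"pics/{n}0.png",d["pixels"])
    print(n,{k:d[k] for k in d if k!="pixels"})
E
```

```text
{'clock': 0.0, 'eef_pos': array([ 0.25873755, -0.59559713,  0.23026959]), 'tool_rot': array([-9.36526916e-04,  9.79074647e-01,  2.03499134e-01, -2.45550891e-04]), 'ft_force': array([-0.02707266, -0.40936962,  0.16025193])}
scene {'fx': 371.94236409566946, 'fy': 371.94236409566946, 'cx': 254.10592982752877, 'cy': 189.81230880414628, 'position': array([-0.02450797,  0.47679806,  0.90521492]), 'orientation': array([-0.31733442, -0.13117876,  0.33153196,  0.87873634])}
top {'fx': 348.6825281323712, 'fy': 348.6825281323712, 'cx': 256.31432932739415, 'cy': 189.21143024770146, 'position': array([ 0.27945337, -0.01084618,  1.28418145]), 'orientation': array([-0.70228374, -0.04573008,  0.04996012,  0.70866797])}
```

View pics/scene0.png

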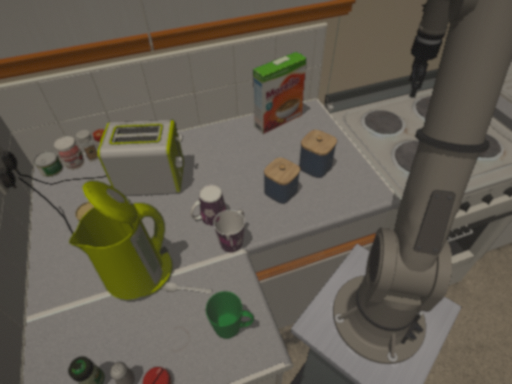

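View pics/top0.png

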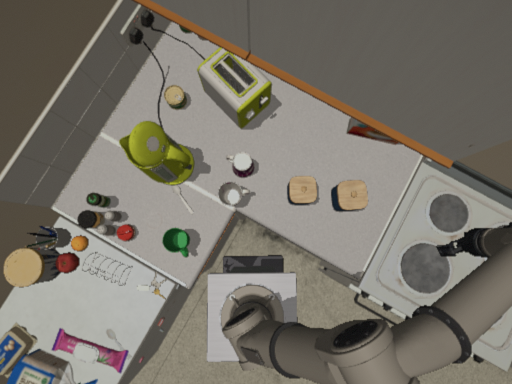

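The scene view shows the kettle with its lid open at (110,205), spout at (75,240) and handle at (155,225). The caddies are at (282,178) and (318,150), and the mugs at (210,203) and (230,228). In the top view the caddies are at (303,190) and (352,195), the mugs at (243,165) and (233,195), the kettle at (160,155) and the spoon at (183,198).

Next I'll triangulate the points and make enlarged crops to tell the candidates apart.

```bash
cat > h.py <<'E'
import numpy as np,pickle,cv2
from scipy.spatial.transform import Rotation as R
def rot(q): return R.from_quat(np.roll(q,-1))
def ray(d,u,v):
    c=np.array([(u-d["cx"])/d["fx"],-(v-d["cy"])/d["fy"],-1.])
    return np.array(d["position"]),rot(d["orientation"]).apply(c)
def plane(d,u,v,z):
    p,r=ray(d,u,v);return p+r*(z-p[2])/r[2]
def proj(d,P):
    c=rot(d["orientation"]).inv().apply(np.array(P)-d["position"])
    return np.array([d["cx"]-d["fx"]*c[0]/c[2],d["cy"]+d["fy"]*c[1]/c[2]])
def tri(d1,a,d2,b):
    p,r=ray(d1,*a);q,s=ray(d2,*b)
    t=np.linalg.lstsq(np.c_[r,-s],q-p,rcond=None)[0]
    A,B=p+r*t[0],q+s*t[1];return (A+B)/2,np.linalg.norm(A-B)
load=lambda n:pickle.load(open(n+".pkl","rb"))
E
python3 - <<'E'
from h import *
S,T=load("scene"),load("top")
# grids of crops
def crop(d,x0,y0,w,h,k): return cv2.resize(d["pixels"][y0:y0+h,x0:x0+w],None,fx=k,fy=k,interpolation=cv2.INTER_CUBIC)
a=crop(S,180,120,160,140,2.5);b=crop(T,210,140,160,80,2.5)
c=crop(S,60,170,130,140,2.5);e=crop(T,110,110,100,110,2.5)
W=800;im=np.zeros((600,W,3),np.uint8)
def put(x,y,i):
    i=i[:600-y,:W-x];im[y:y+i.shape[0],x:x+i.shape[1]]=i
put(0,0,a);put(0,352,b);put(402,0,c);put(402,352,e)
cv2.imwrite("pics/crops.png",im)
for n,d in(("S",S),("T",T)):
    hsv=cv2.cvtColor(d["pixels"],cv2.COLOR_BGR2HSV)
    for nm,lo,hi in(("wood",(8,60,110),(22,190,255)),("blue",(95,50,20),(125,255,140)),("lime",(26,150,60),(38,255,255)),("purple",(130,40,20),(175,255,130))):
        m=cv2.inRange(hsv,lo,hi);k,l,st,ce=cv2.connectedComponentsWithStats(m)
        for i in range(1,k):
            if st[i,4]>60: print(n,nm,st[i],ce[i].round(1))
E
```

```text
S wood [150   0 191  36 419] [244.3  16.4]
S wood [  0  33 148  28 286] [79.6 45.3]
S wood [301 129  36  25 592] [318.6 141.2]
S wood [264 157  36  26 630] [281.5 169.9]
S wood [ 75 202  17  18 120] [ 82.5 210. ]
S wood [257 235 117  45 632] [319.8 255.2]
S wood [466 279  20  17 192] [475.1 286.5]
S wood [489 290  18  14  97] [496.3 295.4]
S wood [ 437  297   75   65 1581] [475.  327.5]
S wood [470 350  29  24 206] [483.6 359.9]
S wood [426 363  28  21 312] [440.1 374.6]
S wood [505 362   7  21  62] [507.9 372.4]
S wood [455 364  18  11  67] [464.9 369.4]
S lime [167 120  12  71 294] [171.6 151.1]
S lime [110 127  50  17 100] [129.3 139.6]
S lime [  70  181  101  118 5954] [119.3 243. ]
S purple [201 199  25  26 286] [211.1 209.8]
S purple [218 233  24  19 212] [228.9 242.3]
T wood [135   0 114  59 926] [194.7  27.7]
T wood [ 247   54  206  114 1905] [350.2 110.3]
T wood [164  85  20  20 287] [173.3  94.1]
T wood [289 176  28  27 687] [302.6 189.1]
T wood [337 180  31  30 798] [352.1 194.5]
T wood [ 71 236  15  15 165] [ 77.8 243.4]
T wood [   3  248   39   39 1202] [ 22.  267.1]
T blue [332 187  11  24 113] [335. 200.]
T blue [  0 335  21  37 304] [  7.6 350.6]
T blue [  7 354  48  30 396] [ 25.7 371.3]
T lime [211  51  46  46 166] [232.3  72. ]
T lime [237  82  34  45 531] [253.4 103.8]
T lime [ 120  122   74   63 2268] [156.3 152.3]
T purple [234 163  20  14 115] [243.4 171.8]
T purple [ 52 328  10  23  61] [ 56.5 339. ]
T purple [ 64 332  57  24 221] [ 92.3 344.5]
T purple [119 350   9  23  62] [123.  361.2]
```

View pics/crops.png

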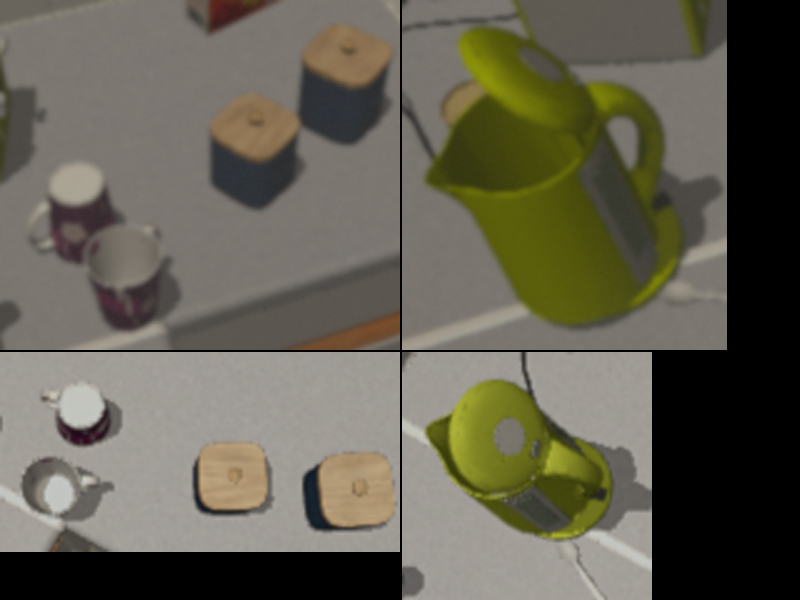

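Candidates, in top-view pixels:
- **Caddies:** (304,189) and (354,194). The wooden lid at (354,194) is larger (798 px against 687 px), so it should be the taller tea caddy. I'll check this by the knob heights.
- **Mugs:** (231,194) shows its inside and (243,161) shows a closed white bottom on top. The upright one is therefore (231,194). The green mug at (175,240) is excluded.
- **Kettle:** the spout points up-left, with its tip at (121,140). The grey disc on the lid is at (153,143).

```bash
python3 - <<'E'
from h import *
from rig import get_state
np.set_printoptions(precision=4,suppress=True)
S,T=load("scene"),load("top")
for n,a,b in(("knobL",(282,167.2),(304,189.2)),("knobR",(319.2,138.4),(354,194.4)),("mug",(229.6,222),(231.2,194)),("washed",(211.2,193.6),(242.8,160.8)),
 ("spout",(71.2,240),(121.2,140.4)),("disc",(115.2,194.8),(153.2,143.2)),("hinge",(133.2,220),(165.2,149.2)),("switch",(165,250.5),(190,167))):
    P,e=tri(S,a,T,b);print(n,P,"gap",round(e,4))
print("T@.135 R",plane(T,354,194.4,.135),"T@.12 R",plane(T,354,194.4,.12),"S@.135",plane(S,319.2,138.4,.135),"S@.12",plane(S,319.2,138.4,.12))
print("L T.12",plane(T,304,189.2,.12),"S .12",plane(S,282,167.2,.12),"S .135",plane(S,282,167.2,.135))
# base circle : lower extents in top and scene: lime bottom edge points
print("base T right", plane(T,193.5,167,.02), "base T bottom",plane(T,173,185.5,.02))
print(rot(get_state()["tool_rot"]).as_matrix())
E
```

```text
knobL [ 0.439  -0.1804  0.109 ] gap 0.002
knobR [ 0.4174 -0.3459  0.1243] gap 0.0009
mug [0.426  0.0681 0.1011] gap 0.0028
washed [0.5401 0.0266 0.0986] gap 0.0019
spout [0.5748 0.3935 0.2478] gap 0.0008
disc [0.5479 0.277  0.3109] gap 0.0007
hinge [0.553  0.2656 0.2069] gap 0.0091
switch [0.5329 0.2212 0.0393] gap 0.0009
T@.135 R [ 0.4158 -0.3431  0.135 ] T@.12 R [ 0.4176 -0.3474  0.12  ] S@.135 [ 0.4118 -0.3344  0.135 ] S@.12 [ 0.4203 -0.3502  0.12  ]
L T.12 [ 0.4367 -0.1794  0.12  ] S .12 [ 0.4335 -0.1708  0.12  ] S .135 [ 0.4248 -0.1585  0.135 ]
base T right [0.5364 0.2116 0.02  ] base T bottom [0.468  0.2855 0.02  ]
[[ 0.9172  0.3985 -0.0008]
 [ 0.3985 -0.9171  0.0016]
 [-0.0001 -0.0018 -1.    ]]
```

The knob heights come out 15 mm apart. The right-hand one is higher and has the larger lid, so it is the tea caddy. Both heights read about 11 mm low, so I'll use the top view with the given heights. The spout, switch and base edges agree on a kettle axis of about (0.550, 0.293), with its y direction at about 76°. The lid disc is 67 mm from the hinge, as it should be, which puts the lid at about 0.88 rad.

First I'll raise the tool, turn it and shut the fingers.

Emit:
{"fn": "drive_tool", "kwargs": {"steps": [[[0,10,-22],[0,0,-0.115],255],[[0,0,-22],[0,0,-0.115],255],[[0,0,-22],[0,0,-0.115],255],[[0,0,-22],[0,0,-0.115],255],[[0,0,-22],[0,0,-0.115],255],[[0,0,-22],[0,0,-0.115],255],[[0,0,-22],[0,0,-0.115],255],[[0,0,-22],[0,0,-0.115],255],[[0,20,0],[0,0,0],255],[[0,20,0],[0,0,0],255],[[0,20,0],[0,0,0],255]]}}

```text
clock: 1.02
eef_pos: [0.3214, -0.62, 0.4076]
tool_rot: [0.0, 0.787, 0.617, -0.0]
ft_force: [-0.4, -1.1, -1.1]
gripper_width: 0.0
finger_force: 0.0
```

Emit:
{"fn": "drive_tool", "kwargs": {"steps": [[[30,0,0],[0,0,0],255],[[30,0,0],[0,0,0],255],[[30,0,0],[0,0,0],255],[[30,0,0],[0,0,0],255],[[30,0,0],[0,0,0],255],[[30,0,0],[0,0,0],255],[[30,0,0],[0,0,0],255],[[30,0,0],[0,0,0],255],[[30,0,0],[0,0,0],255],[[30,0,0],[0,0,0],255]]}}

```text
clock: 1.85
eef_pos: [0.3927, -0.3267, 0.4069]
tool_rot: [-0.0, 0.787, 0.617, -0.0]
ft_force: [0.4, -1.0, 0.0]
gripper_width: 0.0003
finger_force: 0.0
```

Emit:
{"fn": "drive_tool", "kwargs": {"steps": [[[30,0,0],[0,0,0],255],[[30,0,0],[0,0,0],255],[[30,0,0],[0,0,0],255],[[30,0,0],[0,0,0],255],[[30,0,0],[0,0,0],255],[[30,0,0],[0,0,0],255],[[30,0,0],[0,0,0],255],[[30,0,0],[0,0,0],255],[[30,0,0],[0,0,0],255],[[30,0,0],[0,0,0],255],[[30,0,0],[0,0,0],255]]}}

```text
clock: 2.77
eef_pos: [0.4714, -0.0065, 0.407]
tool_rot: [0.0, 0.787, 0.617, -0.0]
ft_force: [0.0, -0.0, 0.4]
gripper_width: -0.0003
finger_force: 0.0
```

Emit:
{"fn": "drive_tool", "kwargs": {"steps": [[[30,0,0],[0,0,0],255],[[30,0,0],[0,0,0],255],[[30,0,0],[0,0,0],255],[[30,0,0],[0,0,0],255],[[30,0,0],[0,0,0],255],[[30,0,0],[0,0,0],255],[[30,0,0],[0,0,0],255],[[30,0,0],[0,0,0],255],[[30,0,0],[0,0,0],255],[[20,5,0],[0,0,0],255],[[10,0,0],[0,0,0],255],[[0,0,0],[0,0,0],255]]}}

```text
clock: 3.77
eef_pos: [0.5474, 0.2844, 0.4061]
tool_rot: [-0.001, 0.786, 0.618, -0.001]
ft_force: [0.6, -0.6, -0.1]
gripper_width: -0.0002
finger_force: 0.0
```

```bash
python3 - <<'E'
from h import *
from rig import get_state, eyes
s=get_state();print(s["eef_pos"],s["ft_force"])
ims=[]
for n in("scene","top"):
    d=eyes.get_image(n);pickle.dump(d,open(n+"1.pkl","wb"))
    x,y=(40,120) if n=="scene" else (90,80)
    ims.append(cv2.resize(d["pixels"][y:y+190,x:x+130],None,fx=3,fy=3,interpolation=cv2.INTER_CUBIC))
    print(n,"tcp px",proj(d,s["eef_pos"]),"hinge",proj(d,(.539,.249,.25)),"axis top",proj(d,(.55,.293,.25)))
cv2.imwrite("pics/c1.png",np.hstack(ims))
E
```

```text
[0.54742386 0.28441788 0.40607474] [ 0.64940358 -0.60417281 -0.12523687]
scene tcp px [ 97.69741296 164.93898418] hinge [135.83001724 206.95443242] axis top [116.9966249  216.35705183]
top tcp px [139.68324545 133.53783418] hinge [168.0529355 151.2239025] axis top [153.63496159 147.80360086]
```

View pics/c1.png

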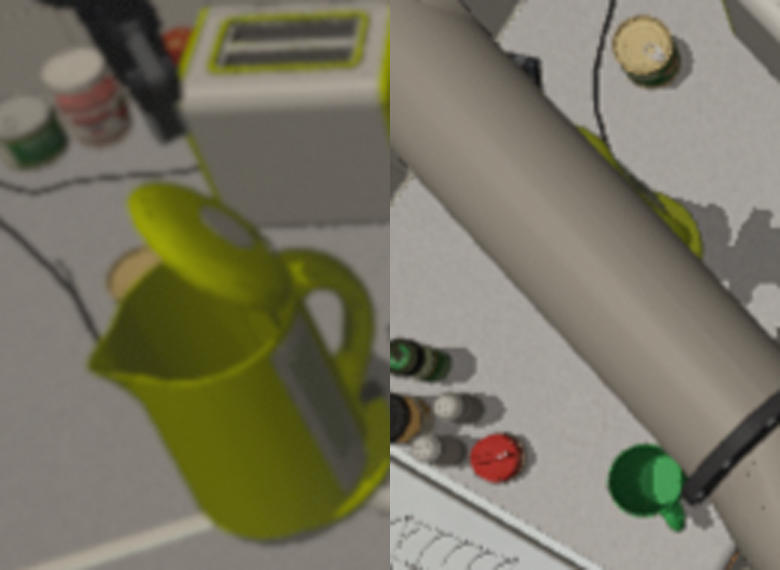

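The scene crop shows the shut fingertips at about (97,166) in full-image pixels. That matches the projected TCP, and they are above the open lid's outer face. I'll descend gently onto the lid.

Emit:
{"fn": "drive_tool", "kwargs": {"steps": [[[1,0,10],[0,0,0],255],[[1,0,10],[0,0,0],255],[[1,0,10],[0,0,0],255],[[0,0,10],[0,0,0],255],[[0,0,10],[0,0,0],255],[[0,0,6],[0,0,0],255],[[0,0,6],[0,0,0],255],[[0,0,6],[0,0,0],255],[[0,0,6],[0,0,0],255]]}}

```text
clock: 4.62
eef_pos: [0.5488, 0.2852, 0.3329]
tool_rot: [0.0, 0.787, 0.617, 0.0]
ft_force: [-0.1, 0.1, 0.7]
gripper_width: 0.0
finger_force: 0.2
```

Emit:
{"fn": "drive_tool", "kwargs": {"steps": [[[2,0,5],[0,0,0],255],[[2,0,5],[0,0,0],255],[[2,0,5],[0,0,0],255],[[2,0,5],[0,0,0],255]]}}

```text
clock: 4.95
eef_pos: [0.5508, 0.2934, 0.313]
tool_rot: [0.0, 0.787, 0.617, 0.0]
ft_force: [-0.0, -1.0, 0.9]
gripper_width: -0.0
finger_force: 0.2
```

Emit:
{"fn": "drive_tool", "kwargs": {"steps": [[[3,0,5],[0,0,0],255],[[3,0,5],[0,0,0],255],[[3,0,5],[0,0,0],255],[[3,0,5],[0,0,0],255],[[3,0,5],[0,0,0],255],[[3,0,5],[0,0,0],255]]}}

```text
clock: 5.45
eef_pos: [0.5549, 0.3108, 0.2827]
tool_rot: [0.0, 0.787, 0.617, -0.0]
ft_force: [1.5, 0.2, 1.2]
gripper_width: -0.0003
finger_force: 0.2
```

```bash
python3 - <<'E'
from h import *
from rig import get_state, eyes
s=get_state();print(s["eef_pos"],s["ft_force"])
d=eyes.get_image("scene")
cv2.imwrite("pics/c2.png",cv2.resize(d["pixels"][150:310,40:200],None,fx=3,fy=3,interpolation=cv2.INTER_CUBIC))
E
```

```text
[0.5549391  0.31083195 0.28272658] [1.47249756 0.17580723 1.17371288]
```

View pics/c2.png

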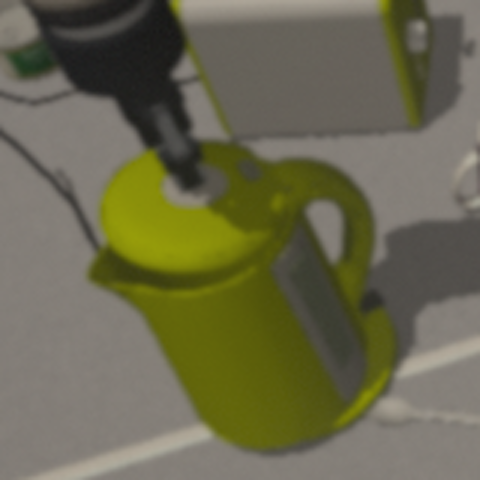

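The fingertip rests on the lid's grey disc at about (104,212), and the lid is nearly shut with a thin gap at the spout side. The kettle hasn't moved. I'll press the rest of the way in small steps.

Emit:
{"fn": "drive_tool", "kwargs": {"steps": [[[2,0,4],[0,0,0],255],[[1,0,3],[0,0,0],255],[[0,0,3],[0,0,0],255],[[0,0,2],[0,0,0],255],[[0,0,2],[0,0,0],255]]}}

```text
clock: 5.92
eef_pos: [0.5557, 0.3132, 0.2691]
tool_rot: [0.0, 0.787, 0.617, -0.0]
ft_force: [0.4, 0.4, 0.1]
gripper_width: 0.0
finger_force: 0.1
```

Emit:
{"fn": "drive_tool", "kwargs": {"steps": [[[0,0,1],[0,0,0],255],[[0,0,1],[0,0,0],255],[[0,0,1],[0,0,0],255]]}}

```text
clock: 6.17
eef_pos: [0.5558, 0.3133, 0.2663]
tool_rot: [0.0, 0.787, 0.617, 0.0]
ft_force: [0.3, -0.1, -0.4]
gripper_width: 0.0001
finger_force: 0.1
```

Emit:
{"fn": "drive_tool", "kwargs": {"steps": [[[0,0,1],[0,0,0],255],[[0,0,0],[0,0,0],255]]}}

```text
clock: 6.33
eef_pos: [0.5558, 0.3133, 0.2657]
tool_rot: [0.0, 0.787, 0.617, 0.0]
ft_force: [-0.9, -0.4, 2.6]
gripper_width: 0.0001
finger_force: 1.2
```

Emit:
{"fn": "drive_tool", "kwargs": {"steps": [[[0,0,0.7],[0,0,0],255],[[0,0,0],[0,0,0],255]]}}

```text
clock: 6.5
eef_pos: [0.5558, 0.3134, 0.2657]
tool_rot: [0.0, 0.787, 0.617, 0.0]
ft_force: [-0.7, -2.2, 4.6]
gripper_width: 0.0001
finger_force: 2.7
```

Emit:
{"fn": "drive_tool", "kwargs": {"steps": [[[0,0,0.5],[0,0,0],255],[[0,0,0],[0,0,0],255]]}}

```text
clock: 6.67
eef_pos: [0.5558, 0.3134, 0.2656]
tool_rot: [0.0, 0.787, 0.617, 0.0]
ft_force: [-1.1, -2.4, 7.3]
gripper_width: -0.0001
finger_force: 3.5
```

The motion has stopped at z = 0.2656 m, against 0.266 m for a shut lid, and the force is rising. The lid is on its stop. I'll hold, lift and check.

Emit:
{"fn": "drive_tool", "kwargs": {"steps": [[[0,0,0],[0,0,0],255],[[0,0,0],[0,0,0],255],[[0,0,0],[0,0,0],255],[[0,0,-1],[0,0,0],255],[[0,0,-5],[0,0,0],255],[[0,0,-20],[0,0,0],255],[[0,0,-25],[0,0,0],255],[[0,0,-25],[0,0,0],255],[[0,0,-20],[0,0,0],255],[[0,0,0],[0,0,0],255]]}}

```text
clock: 7.5
eef_pos: [0.5569, 0.3151, 0.365]
tool_rot: [0.0, 0.787, 0.617, 0.004]
ft_force: [0.1, -0.3, 0.1]
gripper_width: -0.0
finger_force: 0.0
```

```bash
python3 - <<'E'
from h import *
from rig import get_state, eyes
np.set_printoptions(precision=4,suppress=True)
s=get_state();p=s["eef_pos"];M=rot(s["tool_rot"]).as_matrix();print(p,s["joint_pos"])
d=eyes.get_image("scene")
cv2.imwrite("pics/c3.png",cv2.resize(d["pixels"][150:310,40:200],None,fx=3,fy=3,interpolation=cv2.INTER_CUBIC))
T=load("top");S=load("scene")
k=plane(T,354,194.4,.135);m=plane(T,231.2,194,.105);ms=plane(S,229.6,222,.105)
print(k,m,ms)
for t in (k,m): print(M.T@(np.r_[t[:2],t[2]+.035]-p)*1000)
E
```

```text
[0.5569 0.3151 0.365 ] [-0.0187  0.3983 -0.8082  1.3471  0.2862  1.5061 -1.0439]
[ 0.4158 -0.3431  0.135 ] [0.4244 0.067  0.105 ] [0.425  0.0709 0.105 ]
[-673.9582   19.0647  190.994 ]
[-273.8754  -70.6328  222.9553]
```

View pics/c3.png

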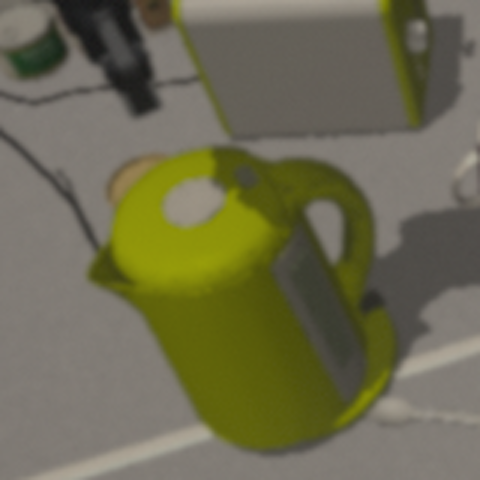

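The lid is shut: the grey disc at about (104,217) lies flat and there is no gap at the rim. The kettle hasn't moved. Next I'll move to the tea caddy at a safe height.

Emit:
{"fn": "drive_tool", "kwargs": {"steps": [[[-30,0,0],[0,0,0],255],[[-30,0,0],[0,0,0],255],[[-30,0,0],[0,0,0],255],[[-30,0,0],[0,0,0],255],[[-30,0,0],[0,0,0],255],[[-30,0,0],[0,0,0],255],[[-30,0,0],[0,0,0],255],[[-30,0,0],[0,0,0],255],[[-30,0,0],[0,0,0],255],[[-30,0,0],[0,0,0],255],[[-30,0,0],[0,0,0],255]]}}

```text
clock: 8.47
eef_pos: [0.4756, -0.0088, 0.3589]
tool_rot: [-0.001, 0.787, 0.617, -0.001]
ft_force: [0.3, 0.2, 0.7]
gripper_width: -0.0002
finger_force: 0.0
```

Emit:
{"fn": "drive_tool", "kwargs": {"steps": [[[-30,0,0],[0,0,0],255],[[-30,0,0],[0,0,0],255],[[-30,0,0],[0,0,0],255],[[-30,0,0],[0,0,0],255],[[-30,0,0],[0,0,0],255],[[-30,0,0],[0,0,0],255],[[-30,0,0],[0,0,0],255],[[-30,0,0],[0,0,0],255],[[-30,0,0],[0,0,0],255],[[-30,10,0],[0,0,0],255],[[-30,10,0],[0,0,0],255],[[-14,0,0],[0,0,0],255]]}}

```text
clock: 9.47
eef_pos: [0.4129, -0.3501, 0.358]
tool_rot: [-0.001, 0.788, 0.615, -0.001]
ft_force: [-0.6, -0.5, 0.7]
gripper_width: 0.0003
finger_force: 0.0
```

Emit:
{"fn": "drive_tool", "kwargs": {"steps": [[[0,0,20],[0,0,0],255],[[0,0,20],[0,0,0],255],[[0,0,20],[0,0,0],255],[[0,0,20],[0,0,0],255],[[0,0,20],[0,0,0],255],[[0,0,0],[0,0,0],255]]}}

```text
clock: 9.97
eef_pos: [0.4113, -0.3436, 0.255]
tool_rot: [-0.005, 0.787, 0.617, -0.001]
ft_force: [-1.6, 0.9, -0.5]
gripper_width: 0.0001
finger_force: 0.0
```

```bash
python3 - <<'E'
from h import *
from rig import get_state, eyes
np.set_printoptions(precision=4,suppress=True)
s=get_state();p=s["eef_pos"];M=rot(s["tool_rot"]).as_matrix();print(s["clock"],p,s["tool_rot"])
d=eyes.get_image("scene")
cv2.imwrite("pics/c4.png",cv2.resize(d["pixels"][80:240,190:350],None,fx=3,fy=3,interpolation=cv2.INTER_CUBIC))
for t in ((.4158,-.3431,.17),(.4245,.068,.14)): print(M.T@(np.array(t)-p)*1000)
E
```

```text
9.9667 [ 0.4113 -0.3436  0.255 ] [-0.0049  0.7868  0.6172 -0.0011]
[ 1.1887  5.0101 84.9623]
[402.4025 -84.1322 117.5208]
```

View pics/c4.png

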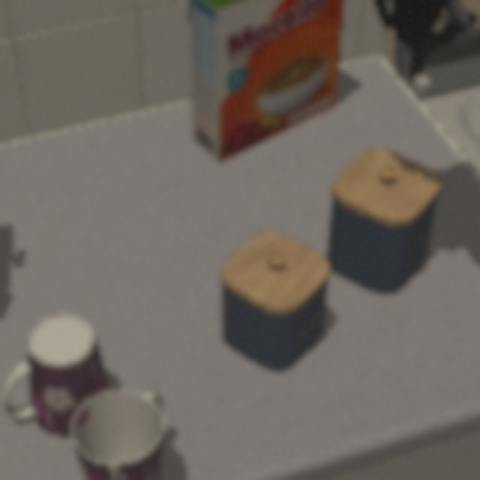

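The crop shows the caddies and mugs undisturbed, with the tea caddy's knob at (319,140) and the sugar caddy's at (282,168). The gripper is above, at the upper right near (333,90). I'll descend over the tea knob and check the projection.

Emit:
{"fn": "drive_tool", "kwargs": {"steps": [[[0,5,20],[0,0,0],255],[[0,0,20],[0,0,0],255],[[0,0,20],[0,0,0],255],[[0,0,15],[0,0,0],255],[[0,0,0],[0,0,0],255],[[0,0,0],[0,0,0],255]]}}

```text
clock: 10.52
eef_pos: [0.4193, -0.3471, 0.1857]
tool_rot: [0.0, 0.787, 0.617, 0.0]
ft_force: [-0.3, -0.1, 0.8]
gripper_width: 0.0003
finger_force: 0.0
```

```bash
python3 - <<'E'
from h import *
from rig import get_state, eyes
s=get_state();p=s["eef_pos"];print(s["clock"],p,s["ft_force"])
ims=[]
for n,x,y in(("scene",250,60),("top",290,130)):
    d=eyes.get_image(n);print(n,proj(d,p)-(x,y))
    ims.append(cv2.resize(d["pixels"][y:y+120,x:x+120],None,fx=3,fy=3,interpolation=cv2.INTER_CUBIC))
cv2.imwrite("pics/c5.png",np.hstack(ims))
E
```

```text
10.5167 [ 0.41933502 -0.34714364  0.18572487] [-0.33876323 -0.07387001  0.76273814]
scene [71.25520698 62.6001309 ]
top [69.73553761 61.36381045]
```

View pics/c5.png

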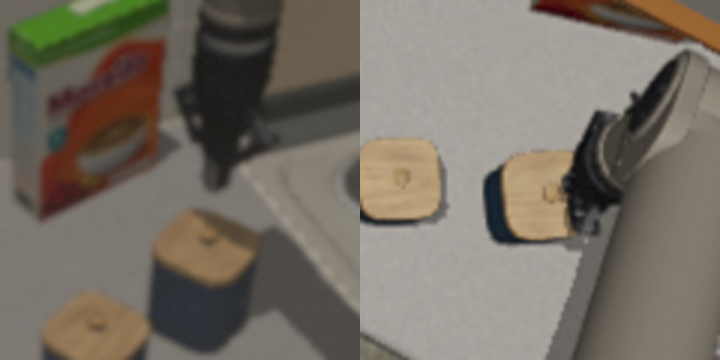

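The projected TCP lands on the fingertip in the scene view, at about (321,123). The tip is directly over the tea knob, and the sugar caddy is well to the left. I'll lower it 15 mm and dwell for over 2 s.

Emit:
{"fn": "drive_tool", "kwargs": {"steps": [[[-3,-3,15],[0,0,0],255],[[0,0,0],[0,0,0],255],[[0,0,0],[0,0,0],255],[[0,0,0],[0,0,0],255],[[0,0,0],[0,0,0],255],[[0,0,0],[0,0,0],255],[[0,0,0],[0,0,0],255],[[0,0,0],[0,0,0],255],[[0,0,0],[0,0,0],255],[[0,0,0],[0,0,0],255],[[0,0,0],[0,0,0],255],[[0,0,0],[0,0,0],255]]}}

```text
clock: 11.62
eef_pos: [0.4155, -0.3493, 0.1701]
tool_rot: [-0.0, 0.787, 0.617, -0.0]
ft_force: [-0.1, 1.4, -0.2]
gripper_width: 0.0001
finger_force: 0.0
```

Emit:
{"fn": "drive_tool", "kwargs": {"steps": [[[0,0,0],[0,0,0],255],[[0,0,0],[0,0,0],255],[[0,0,0],[0,0,0],255],[[0,0,0],[0,0,0],255],[[0,0,0],[0,0,0],255],[[0,0,0],[0,0,0],255],[[0,0,0],[0,0,0],255],[[0,0,0],[0,0,0],255],[[0,0,0],[0,0,0],255],[[0,0,0],[0,0,0],255],[[0,0,0],[0,0,0],255],[[0,0,0],[0,0,0],255]]}}

```text
clock: 12.62
eef_pos: [0.4155, -0.3494, 0.1701]
tool_rot: [0.0, 0.787, 0.617, -0.0]
ft_force: [0.2, -0.2, 0.3]
gripper_width: 0.0
finger_force: 0.0
```

Emit:
{"fn": "drive_tool", "kwargs": {"steps": [[[0,0,0],[0,0,0],255],[[0,0,0],[0,0,0],255],[[0,0,0],[0,0,0],255],[[0,0,-10],[0,0,0],255],[[0,0,-25],[0,0,0],255],[[0,0,-30],[0,0,0],255],[[0,0,-30],[0,0,0],255],[[0,0,-30],[0,0,0],255],[[0,0,-30],[0,0,0],255],[[0,0,0],[0,0,0],255]]}}

```text
clock: 13.45
eef_pos: [0.4183, -0.3511, 0.3329]
tool_rot: [0.006, 0.787, 0.617, 0.001]
ft_force: [0.4, -0.4, 1.0]
gripper_width: 0.0001
finger_force: 0.0
```

Emit:
{"fn": "drive_tool", "kwargs": {"steps": [[[30,0,0],[0,0,0],255],[[30,0,0],[0,0,0],255],[[30,0,0],[0,0,0],255],[[30,0,0],[0,0,0],255],[[30,0,0],[0,0,0],255],[[30,0,0],[0,0,0],255],[[30,0,0],[0,0,0],255],[[30,0,0],[0,0,0],255],[[30,-10,0],[0,0,0],255],[[30,-10,0],[0,0,0],255],[[30,-10,0],[0,0,0],255]]}}

```text
clock: 14.37
eef_pos: [0.4648, -0.0201, 0.3254]
tool_rot: [0.0, 0.787, 0.617, 0.0]
ft_force: [1.1, -0.6, -0.2]
gripper_width: -0.0001
finger_force: 0.0
```

Emit:
{"fn": "drive_tool", "kwargs": {"steps": [[[30,-15,0],[0,0,0],255],[[30,-15,0],[0,0,0],255],[[18,-15,0],[0,0,0],255],[[0,-15,0],[0,0,0],255],[[0,0,20],[0,0,0],255],[[0,0,20],[0,0,0],255],[[0,0,20],[0,0,0],255],[[0,0,0],[0,0,0],255],[[0,0,0],[0,0,0],255]]}}

```text
clock: 15.12
eef_pos: [0.4248, 0.0683, 0.265]
tool_rot: [-0.0, 0.787, 0.617, -0.001]
ft_force: [0.8, -0.1, 0.2]
gripper_width: -0.0001
finger_force: 0.0
```

```bash
python3 - <<'E'
from h import *
from rig import get_state, eyes
s=get_state();p=s["eef_pos"];M=rot(s["tool_rot"]).as_matrix();print(s["clock"],p,s["ft_force"],s["joint_pos"].round(2))
print((M.T@(np.array((.4245,.068,.145))-p)*1000).round(1))
ims=[]
for n,x,y in(("scene",160,110),("top",180,110)):
    d=eyes.get_image(n);print(n,proj(d,p)-(x,y))
    ims.append(cv2.resize(d["pixels"][y:y+130,x:x+130],None,fx=3,fy=3,interpolation=cv2.INTER_CUBIC))
cv2.imwrite("pics/c6.png",np.hstack(ims))
E
```

```text
15.1167 [0.42484184 0.06827107 0.26495916] [ 0.82220637 -0.14278131  0.19799914] [ 0.47 -0.01 -0.71  1.96 -0.01  1.19 -0.48]
[-3.0e-01 -1.0e-01  1.2e+02]
scene [65.72319047 70.67502748]
top [47.19188175 77.26853347]
```

View pics/c6.png

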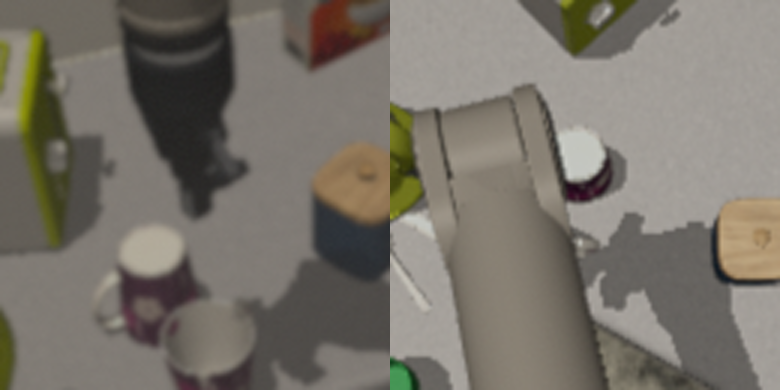

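The fingertips at about (226,181) in the scene view are over the upright mug, whose mouth is at (230,222). The inverted mug is clearly off to the side. I'll descend to about 45 mm above the rim.

Emit:
{"fn": "drive_tool", "kwargs": {"steps": [[[0,0,15],[0,0,0],255],[[0,0,20],[0,0,0],255],[[0,0,20],[0,0,0],255],[[0,0,20],[0,0,0],255],[[0,0,20],[0,0,0],255],[[0,0,15],[0,0,0],255],[[0,0,5],[0,0,0],255],[[0,0,0],[0,0,0],255],[[0,0,0],[0,0,0],255],[[0,0,0],[0,0,0],255],[[0,0,0],[0,0,0],255],[[0,0,0],[0,0,0],255]]}}

```text
clock: 16.22
eef_pos: [0.4262, 0.0684, 0.151]
tool_rot: [0.001, 0.787, 0.617, 0.001]
ft_force: [-0.4, -1.0, -0.2]
gripper_width: -0.0001
finger_force: 0.0
```

```bash
python3 - <<'E'
from h import *
from rig import get_state, eyes
s=get_state();p=s["eef_pos"];print(s["clock"],p,s["ft_force"])
d=eyes.get_image("scene");x,y=60,110
print(proj(d,p)-(x,y))
cv2.imwrite("pics/c7.png",cv2.resize(d["pixels"][y:y+200,x:x+260],None,fx=3,fy=3,interpolation=cv2.INTER_CUBIC))
E
```

```text
16.2167 [0.42615376 0.06838114 0.15099374] [-0.3834554  -1.02569145 -0.20316382]
[168.70834171 100.51743569]
```

View pics/c7.png

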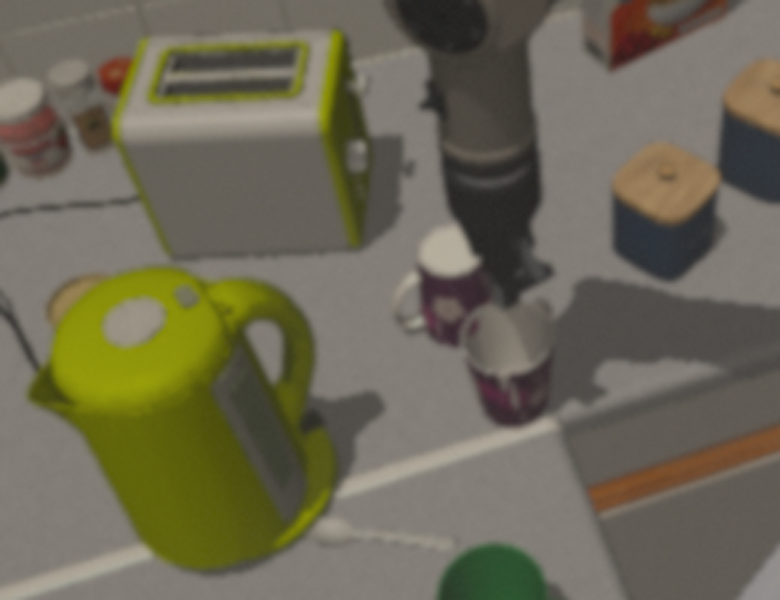

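The fingertips at about (229,210) are just above the middle of the upright mug's mouth at (230,222) and touch nothing. The lid is shut and everything else is in place, so I'm handing in.

```bash
python3 -c "
from rig import bot
print(bot.hand_in())"
```

```text
the job is handed in; nothing more can be done
None
```

I pressed the kettle's lid shut, pointed at the tea caddy's knob for over two seconds, and finished pointing at the middle of the upright mug; the job is handed in, but no verdict came back.

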